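# Hold the glass cell in the photometer's beam by its frosted faces

### The arm

A 7-joint arm with a two-finger parallel gripper is mounted at the origin on a cart in front of the work surface, level with it; the furniture and walls round the work are solid. World frame = base frame: x ahead of the robot, y to its left, z up, the work surface at z = 0. Lengths are in m, angles in degrees, forces in N, time in s.
With the tool pointing down it reaches from about 0.425 to 0.875 m from the base axis. Payload 4.7 kg.
Tool frame: the origin (TCP) lies on the centre line of the jaws, within the pads' length; the fingertips stand 8 mm ahead of it and the grasp point (between the pads) lies 11 mm behind it; z points along the fingers, y is the direction in which the jaws open and shut (so a half turn about z gives the same grasp; the last joint's range is limited). The gripper opens to 87 mm and grips with 3 to 60 N. Pads are 19 mm wide; open, the fingers measure 117 mm over their backs; the gripper's body (75 mm by 190 mm) begins 51 mm behind the grasp point.
Start: joints at [76.266, 18.392, -4.016, 83.108, 1.295, 78.541, -3.26], TCP at [0.163, -0.629, 0.195] pointing down, gripper open.
Joint ranges: [-163.93, 163.93], [-17.29, 119.83], [-79.2, 71.16], [3.27, 140.29], [-89.18, 269.18], [5.43, 117.66], [-154.24, 154.24]. Speed limits (degrees/s): [147.25, 147.25, 180, 180, 180, 180, 180].

### API

Orientations are given as [roll, pitch, yaw] about the fixed x, y, z axes, in that order (R = Rz(yaw) Ry(pitch) Rx(roll)).
In Python, from cell import env gives the robot as it stands. The module is installed in compiled form; this text tells all that it offers.
- The arm moves only by the tool move_arm, never from a script. Its argument "steps" is a list of rows, each a list of 2 entries, a list of its own where there are three numbers: the shift along the tool's x, y, z in m, then the turn about the tool's z in rad. A call has 1 to 20 rows; each row is the pose to reach, as a shift and turn from the pose commanded when the call began, along the tool's axes at that moment; what a row does not reach only later rows make up. A row lasts 1/8 s, in which the tool goes at most 62.5 mm and 10.7 degrees, less where a joint would pass 70% of its speed; a pose out of reach is approached as far as the arm can. A call with a gripper value outside its range is refused whole. "hand" is the closure, from -1 (fully open) to 1 (shut), set as the call begins (left out, the last holds). The fingers move at their own pace and stop on an object; "squeeze" is the grip in N (left out, the last holds). Time passes only in rows, so rows that repeat a pose let the fingers close. It gives the time, the measured TCP pose, the force and the opening at its end, in the units of the state.
- env.get_obs(): the state, without advancing time (a new reading comes with each control period).
- env.read_camera(name): name is "scene" or "top" or "wrist"; returns (picture, depth): 384x512x3 uint8, red, green, blue; 384x512 float32, m along the optical axis (not along the pixel's ray), 0 where there is no reading.
- env.calibration(name): a dict with "intrinsics" (3x3 intrinsics, pixels), "position" and "orientation" of the camera in the world; the wrist camera has in their place "mount" (4x4, takes a point from camera to tool coordinates, whose origin is the TCP and whose axes are the flange's). Camera axes: x right, y up, looking along -z (the intrinsics and any distortion apply to the point x, -y, -z); pixel columns grow to the right and rows downward; lengths in m; the calibration is good to about 2 mm. A picture is of the moment at which its call begins: read the wrist's pose just before it. calibration takes no time and is no camera call.
- env.sign_off(): hands the job in, once; it reports no verdict.
Trained networks look in the newest picture that a camera, given by its name, has taken for a name from the list of things; names that differ only in an ending like _2 or _b are one class to them, and where a whole thing is asked for, a point or a joint stands for the part that bears it (a point fixed in the world has none). Each returns a list of dicts, best first, with "conf" (0 to 1); they miss things now and then, are a little off and sometimes report something else, mostly with a low value. They report only what shows in the picture. A call takes as long as a camera call.
- env.cut_out(camera, query): "region" (384x512 bool, what is visible of it) and "uv" ([column, row] in pixels, amid what is visible of it).
The state is a dict: "time_s": time; "qpos": joint angles; "joint_velocities": joint speeds; "effort": joint torques, N m; "tool_pos": TCP position; "tool_rot": TCP orientation; "force": force on the tool from outside, world axes, zero at the start; "wrist_torque": the same for the moment, N m; "grip_width": finger opening in m.
Only numpy, scipy, OpenCV 4.12 (cv2) and the standard library are available. Lean on these libraries where they do the work, as an engineer would, in place of code of your own. Each camera call takes 0.05 s, during which the arm holds its last target. There are 200 camera calls.

### The job

Lift the black dust cover off the cell stand by its bar handle and stand it upright and gently on the free worktop, clear of the stand. Then take the square glass cell by its two white frosted faces only, never touching the clear ones with the fingers, and hold it upright and still, touching nothing else, midway between the photometer's lamp and detector so that the beam passes squarely through the middle of its two clear faces. Finish while holding it there, and leave the other things on the worktop where they are.

Things in the scene. Friction and masses are not known exactly. Their poses are not given: they have to be found in the camera images.
- stand: Grey block, 84 x 84 x 26 mm, fixed left of the sink. Origin at the centre of its underside, z up. A well in its top, 27 x 27 mm, 14 mm deep, holds the cell; sides of cell, cover and stand are parallel within about 2 degrees. The worktop strip it stands on (world x 0.40 to 0.73, y 0.20 to 0.35) is otherwise free: the cover has room 120 to 130 mm farther in x, at y 0.27.
- cover: Black open-bottomed dust cover, 60 x 60 mm outside, 75 mm high without its handle, 3 mm walls, 0.13 kg, standing loose on top of the stand (its rim 26 mm above the worktop) over the cell. Origin at the centre of its lower rim, z up. It must rise by 70 mm to clear the cell.
- cover_handle: Steel bail handle fixed on the top of the cover: a round bar 10 mm thick running along the cover's x axis, 54 mm long over two end posts (44 mm free between them), its axis 33 mm above the cover's top. Same origin and axes as the cover.
- cover_bar (a point): Middle of the handle's bar, on its axis, 108 mm above the cover's lower rim. x along the bar, z up.
- cell_center (a point): Centre of the glass cell, half-way up its 70 mm of glass, 35 mm above its underside; axes as the cell's (z up, x normal to the clear faces, y normal to the frosted faces). The cell is 24 x 24 mm, 70 mm tall plus a white stopper 15 mm wide and 8 mm high on top, 0.09 kg. It starts in the stand's well under the cover: underside 12 mm above the worktop, its upper 56 mm of glass standing out of the block.
- cell_frost_a: White frosted face of the cell on its +y side: a plate 20 mm wide (x) and 64 mm tall, its outer surface 12 mm from the cell's axis and 2 mm proud of the clear glass beside it. Origin at the centre of the cell's underside, axes as the cell's.
- cell_frost_b: The same on the -y side of the cell (same origin and axes).
- cell_windows: Clear glass of the cell; its clear faces are the two faces normal to x, 12 mm from the axis. Each is 20 mm wide and runs from 3 to 67 mm above the underside. Same origin and axes as the cell_frost bodies.
- cell: The whole glass cell. Origin at the centre of its underside, z up, x normal to the clear faces, y normal to the frosted faces.
- photometer: Photometer bench fixed to the worktop right of the sink: grey base plate 80 (x) x 220 (y) x 12 mm high with a round finned metal lamp housing on a post at its +y end and a white box detector on a post at its -y end, both reaching 122 mm above the worktop, the noses facing each other 100 mm apart. Origin at the centre of the underside, z up, y along the beam.
- beam (a point): Point midway between lamp and detector on the beam's axis, 100 mm above the worktop. The narrow horizontal beam runs along y. Axes as the photometer's.
- beaker: Glass beaker, 72 mm wide, 95 mm high, behind the photometer: leave it alone. Origin at the centre of its underside.
- dropper: Brown dropper bottle, 35 mm wide, 98 mm high, right of the photometer: leave it alone. Origin at the centre of its underside.
- pen: Black and white marker pen, 122 mm long, lying right of the photometer: leave it alone. Origin at the middle of its underside.
- petri: Petri dish, 65 mm wide, 16 mm high, in front of the sink: leave it alone. Origin at the centre of its underside.
- boat: White weighing boat, 61 x 68 x 12 mm, in front of the sink: leave it alone. Origin at the centre of its underside.

How it is judged:
By the outcome, as a careful person would: the job done as asked, in the order asked, and still so for the second after the job is handed in, while the arm keeps its last pose, push and grip.
It also fails if it takes over 58 s, if anything falls off the work surface, if the arm or the gripper's body presses on something with over 40 N, if the wrist force passes 120 N, or if a joint passes its speed limit or range.

## Working session

There is one attempt and no reset: what is moved stays moved. The work goes in short steps, Python scripts to look and compute and a tool call to move; the robot and the scene stay as the last step left them, time stands still between calls to the robot, and variables do not carry over. Pictures are saved under pics/ and viewed, about 8 in all and at most 12, crops included, and the job is handed in when it is done.

Besides the shell and the picture viewer there is one more tool, called after "Emit:" as name([rows], argument=value, ...), one row to a line, values as JSON. move_arm: Moves the arm, as the interface text tells. Its arguments: {"type":"object","properties":{"steps":{"type":"array"},"hand":{"type":"number"},"squeeze":{"type":"number"}},"required":["steps"]}

```bash
mkdir -p pics; cat > h.py <<'E'
import numpy as np, cv2
from scipy.spatial.transform import Rotation as R
from cell import env
np.set_printoptions(precision=4,suppress=True)
def rot(o):
    o=np.array(o,float)
    if o.shape==(3,3): return o
    if o.size==3: return R.from_euler('xyz',o,degrees=True).as_matrix()
    raise ValueError(o)
def campose(n,obs=None):
    c=env.calibration(n)
    if 'mount' in c:
        obs=obs or env.get_obs(); T=np.eye(4); T[:3,:3]=rot(obs['tool_rot']); T[:3,3]=obs['tool_pos']
        T=T@np.array(c['mount']); return np.array(c['intrinsics']),T[:3,:3],T[:3,3]
    return np.array(c['intrinsics']),rot(c['orientation']),np.array(c['position'])
def cloud(n,d,obs=None):
    K,Rm,p=campose(n,obs); v,u=np.mgrid[:384,:512]
    x=(u-K[0,2])/K[0,0]*d; y=(v-K[1,2])/K[1,1]*d
    P=np.stack([x,-y,-d],-1)@Rm.T+p; P[d==0]=np.nan; return P
def proj(n,P,obs=None):
    K,Rm,p=campose(n,obs); q=(np.atleast_2d(P)-p)@Rm; return np.stack([K[0,0]*q[:,0]/-q[:,2]+K[0,2],K[1,1]*-q[:,1]/-q[:,2]+K[1,2]],-1)
def save(n,im): cv2.imwrite('pics/'+n,im[...,::-1])
E
python3 - <<'E'
from h import *
o=env.get_obs();print({k:o[k] for k in ['time_s','tool_pos','tool_rot','grip_width','force']})
for n in ['top','scene','wrist']: print(n,env.calibration(n))
a,d=env.read_camera('top'); P=cloud('top',d); np.save('top.npy',P)
for q in ['cover','cover_handle','stand','photometer','cover_bar']:
    for r in env.cut_out('top',q)[:2]:
        X=P[r['region']]; X=X[~np.isnan(X[:,0])]
        print(q,r['conf'],r['uv'],len(X), np.nanpercentile(X,[2,50,98],axis=0).round(3).tolist() if len(X) else '')
b,_=env.read_camera('scene')
save('a.png',cv2.resize(np.vstack([a,b]),(400,600),interpolation=cv2.INTER_AREA))
save('top.png',a);save('scene.png',b)
E
```

```text
{'time_s': 0.0, 'tool_pos': array([ 0.163 , -0.6286,  0.1941]), 'tool_rot': array([-179.8925,    0.0072,   14.542 ]), 'grip_width': 0.08690566862584098, 'force': array([ 0.124 , -0.0987, -0.0961])}
top {'intrinsics': array([[353.9828,   0.    , 252.6797],
       [  0.    , 353.9828, 189.9088],
       [  0.    ,   0.    ,   1.    ]]), 'position': array([ 0.3827, -0.1335,  1.2938]), 'orientation': array([  8.5499,   0.0125, -89.7703])}
scene {'intrinsics': array([[426.8727,   0.    , 251.697 ],
       [  0.    , 426.8727, 196.8383],
       [  0.    ,   0.    ,   1.    ]]), 'position': array([-0.4375, -1.011 ,  0.9686]), 'orientation': array([ 56.9268,   1.1651, -50.6044])}
wrist {'intrinsics': array([[298.6157,   0.    , 256.5708],
       [  0.    , 298.6157, 188.6049],
       [  0.    ,   0.    ,   1.    ]]), 'mount': array([[ 0.0001,  0.9674,  0.2533,  0.068 ],
       [ 1.    , -0.    , -0.0003, -0.0005],
       [-0.0003,  0.2533, -0.9674, -0.1902],
       [ 0.    ,  0.    ,  0.    ,  1.    ]])}
cover 0.91 [138.8, 202.2] 431 [[0.496, 0.231, 0.039], [0.523, 0.255, 0.1], [0.554, 0.29, 0.14]]
cover_handle 0.22 [315.7, 212.8] 1337 [[0.42, -0.445, 0.007], [0.488, -0.369, 0.014], [0.549, -0.266, 0.123]]
stand 0.61 [153.1, 209.3] 197 [[0.484, 0.22, -0.002], [0.501, 0.231, 0.025], [0.569, 0.297, 0.031]]
photometer 0.88 [320.6, 213.7] 1412 [[0.42, -0.448, 0.001], [0.488, -0.368, 0.014], [0.557, -0.264, 0.123]]
cover_bar 0.61 [140.5, 200.9] 424 [[0.496, 0.231, 0.03], [0.522, 0.252, 0.1], [0.553, 0.288, 0.14]]
```

View pics/top.png

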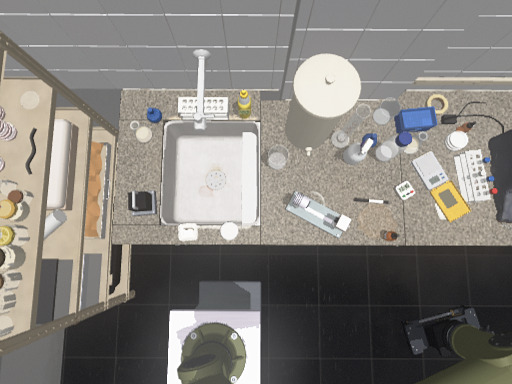

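View pics/scene.png

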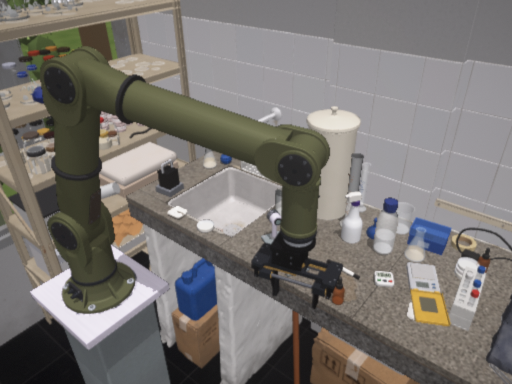

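The top view shows stand and cover at about (142,202) and the photometer at about (319,213), turned roughly −27°. The scene view shows the shelf left of the stand.

```bash
python3 - <<'E'
from h import *
P=np.load('top.npy')
for y0 in np.arange(0.26,0.60,0.03):
    m=(P[...,1]>y0)&(P[...,1]<y0+.03)
    print(round(y0,2),[ (round(float(np.nanmax(P[...,2][m&(P[...,0]>x)&(P[...,0]<x+.1)],initial=-1)),2)) for x in np.arange(0.1,0.9,0.1)])
m=(P[...,1]>-0.6)&(P[...,1]<0.3)&(P[...,0]>.3)&(P[...,0]<.85)
print('path',[(round(y,1),[round(float(np.nanmax(P[...,2][m&(abs(P[...,1]-y)<.05)&(P[...,0]>x)&(P[...,0]<x+.1)],initial=-1)),2) for x in np.arange(0.3,0.85,0.1)]) for y in np.arange(-.6,.3,.1)])
# photometer
from math import *
r=[c for c in env.cut_out('top','photometer')][0]; X=P[r['region']]; 
lo=X[(X[:,2]>0.004)&(X[:,2]<.02)]; print(cv2.minAreaRect(lo[:,:2].astype('f4'))); hi=X[X[:,2]>.08]; print(hi[::8])
E
```

```text
0.26 [-0.88, -0.89, 0.0, 0.14, 0.14, 0.01, 0.12, 0.11]
0.29 [-0.88, -0.89, 0.0, 0.03, 0.1, 0.01, 0.11, 0.07]
0.32 [-0.88, -0.89, 0.0, 0.01, 0.01, 0.01, 0.01, 0.0]
0.35 [-0.88, -0.89, 0.0, 0.01, 0.01, 0.01, 0.0, 0.01]
0.38 [-0.89, -0.89, -0.88, -0.0, -0.01, -0.01, -0.0, -0.0]
0.41 [-0.89, -0.88, -0.89, -1.0, -1.0, -1.0, -1.0, -1.0]
0.44 [-0.89, -0.89, -0.89, -1.0, -1.0, -1.0, -1.0, -1.0]
0.47 [-0.88, -0.89, -0.89, -1.0, -1.0, -1.0, -1.0, -1.0]
0.5 [-0.88, -0.88, -0.88, -1.0, -1.0, -1.0, -1.0, -1.0]
0.53 [-0.89, -0.88, -0.88, -1.0, -1.0, -1.0, -1.0, -1.0]
0.56 [0.24, 0.11, 0.11, 0.11, 0.11, 0.11, 0.35, 0.36]
0.59 [0.11, 0.16, 0.24, 0.24, 0.17, 0.13, 0.12, 0.11]
path [(np.float64(-0.6), [0.01, 0.01, 0.02, 0.14, 0.2, 0.09]), (np.float64(-0.5), [0.01, 0.12, 0.02, 0.2, 0.29, 0.01]), (np.float64(-0.4), [0.01, 0.13, 0.02, 0.01, 0.39, 0.39]), (np.float64(-0.3), [0.01, 0.02, 0.13, 0.1, 0.39, 0.42]), (np.float64(-0.2), [0.01, 0.01, 0.01, 0.1, 0.38, 0.38]), (np.float64(-0.1), [0.01, 0.02, -0.06, -0.03, -0.03, 0.09]), (np.float64(-0.0), [0.01, 0.02, -0.16, -0.17, 0.32, 0.28]), (np.float64(0.1), [
[... 827 characters left out ...]
 0.5006 -0.3061  0.103 ]
 [ 0.4761 -0.4356  0.121 ]
 [ 0.4728 -0.4355  0.1211]
 [ 0.4695 -0.4226  0.1191]
 [ 0.4696 -0.4492  0.119 ]
 [ 0.466  -0.4284  0.1221]
 [ 0.4641 -0.4068  0.1003]
 [ 0.4629 -0.4289  0.1198]
 [ 0.4626 -0.454   0.125 ]
 [ 0.4595 -0.4252  0.1209]
 [ 0.4598 -0.4558  0.118 ]
 [ 0.4563 -0.4253  0.1199]
 [ 0.4564 -0.452   0.1192]
 [ 0.4529 -0.4284  0.1206]
 [ 0.451  -0.411   0.0951]
 [ 0.4497 -0.4317  0.1198]
 [ 0.4464 -0.409   0.1176]
 [ 0.4464 -0.4349  0.1199]
 [ 0.443  -0.4148  0.1207]
 [ 0.4429 -0.4405  0.1235]
 [ 0.4398 -0.4152  0.1183]
 [ 0.44   -0.4421  0.1169]
 [ 0.4366 -0.4223  0.1159]
 [ 0.4344 -0.4182  0.091 ]
 [ 0.4332 -0.4373  0.1218]
 [ 0.43   -0.4377  0.1197]]
```

Emit:
move_arm([
  [[0,0,-0.05],0],
  [[0,0,-0.1],0],
  [[0,0,-0.1],0],
])

```text
time_s: 0.78
tool_pos: [0.1639, -0.6314, 0.3008]
tool_rot: [179.5, -0.0, 14.5]
force: [-0.5, 0.2, -1.2]
grip_width: 0.0873
```

Emit:
move_arm([
  [[0.015,-0.007,-0.1],-0.03],
  [[0.05,-0.023,-0.1],-0.09],
  [[0.09,-0.042,-0.1],-0.16],
  [[0.13,-0.061,-0.1],-0.23],
  [[0.17,-0.079,-0.1],-0.3],
  [[0.21,-0.098,-0.1],-0.37],
  [[0.25,-0.117,-0.1],-0.44],
  [[0.29,-0.135,-0.1],-0.51],
  [[0.33,-0.154,-0.1],-0.58],
  [[0.36,-0.168,-0.1],-0.63],
  [[0.371,-0.173,-0.1],-0.65],
  [[0.371,-0.173,-0.1],-0.65],
])

```text
time_s: 2.28
tool_pos: [0.4787, -0.3687, 0.3946]
tool_rot: [-180.0, 0.0, 51.8]
force: [0.3, 0.3, 0.7]
grip_width: 0.087
```

```bash
python3 - <<'E'
from h import *
o=env.get_obs(); a,d=env.read_camera('wrist'); print(o['tool_pos'],o['tool_rot'],o['qpos'])
P=cloud('wrist',d,o); np.save('w1.npy',P); save('w1.png',a)
for r in env.cut_out('wrist','photometer')[:1]:
    X=P[r['region']]; print(r['conf'],len(X))
    lo=X[(X[:,2]>0.004)&(X[:,2]<.02)]; print(cv2.minAreaRect(lo[:,:2].astype('f4')),np.median(lo[:,2]))
E
```

```text
[ 0.4787 -0.3687  0.3946] [-179.9513    0.0304   51.7925] [ 51.5652  13.2465 -21.2069  67.8578   4.8492  99.782   -6.5119]
0.79 5196
((0.48998793959617615, -0.3653721511363983), (0.21994605660438538, 0.08017682284116745), 61.39656448364258) 0.012749259250969702
```

Emit:
move_arm([
  [[0.012,-0.008,0],-0.02],
  [[0.045,-0.03,0],-0.06],
  [[0.085,-0.057,0],-0.11],
  [[0.125,-0.084,0],-0.16],
  [[0.165,-0.111,0],-0.21],
  [[0.205,-0.138,0],-0.26],
  [[0.245,-0.165,0],-0.31],
  [[0.285,-0.192,0],-0.36],
  [[0.325,-0.219,0.01],-0.41],
  [[0.365,-0.246,0.02],-0.46],
  [[0.405,-0.273,0.03],-0.52],
  [[0.445,-0.3,0.04],-0.57],
  [[0.485,-0.327,0.05],-0.62],
  [[0.51,-0.344,0.05],-0.65],
  [[0.523,-0.352,0.05],-0.667],
  [[0.523,-0.352,0.05],-0.667],
])

```text
time_s: 4.38
tool_pos: [0.5256, 0.2604, 0.3452]
tool_rot: [-180.0, 0.0, 90.1]
force: [1.0, -0.3, -0.8]
grip_width: 0.087
```

```bash
python3 - <<'E'
from h import *
o=env.get_obs(); a,d=env.read_camera('wrist'); print(o['tool_pos'],o['tool_rot'],o['qpos'])
P=cloud('wrist',d,o); np.save('w2.npy',P); save('w2.png',a)
z=P[...,2]; near=(abs(P[...,0]-.53)<.09)&(abs(P[...,1]-.265)<.09)
for n,l,h in [('stand',.018,.034),('covertop',.094,.106),('bar',.128,.145)]:
    X=P[near&(z>l)&(z<h)]; print(n,len(X),cv2.minAreaRect(X[:,:2].astype('f4')),np.median(X,0),X[:,2].max())
for q in ['cover_handle','stand','cover']:
    for r in env.cut_out('wrist',q)[:2]: print(q,r['conf'],r['uv'],r['region'].sum())
E
```

```text
[0.5256 0.2604 0.3452] [-179.9919    0.0139   90.0591] [ 12.444   14.6134 -51.5474  76.0938  11.439   94.6185 -37.193 ]
stand 758 ((0.5266852378845215, 0.26433590054512024), (0.08404184877872467, 0.08410133421421051), 5.617605209350586) [0.5277 0.2943 0.0266] 0.032741050965139906
covertop 1351 ((0.5266727805137634, 0.2620115578174591), (0.060108184814453125, 0.06011420860886574), 4.20760440826416) [0.5266 0.2693 0.1016] 0.10571459994885685
bar 333 ((0.5264984369277954, 0.26215463876724243), (0.0632554218173027, 0.009852329269051552), 4.262762069702148) [0.5264 0.2626 0.1384] 0.14125310277402736
cover_handle 0.54 [260.4, 160.8] 377
cover_handle 0.29 [201.6, 228.0] 637
cover 0.88 [258.7, 155.2] 1794
```

View pics/w2.png

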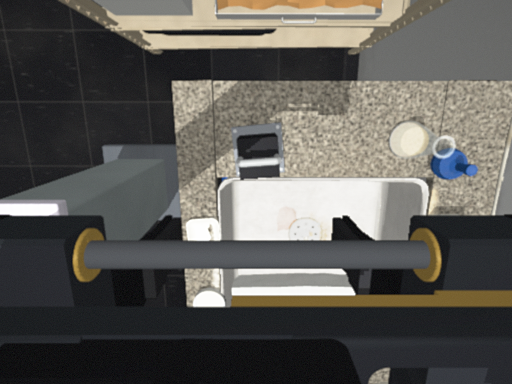

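The wrist view shows the cover at about (260,155) with the bar running along the image's horizontal axis, which is world x. I'm turning to yaw 184° and going lower for a second look.

Emit:
move_arm([
  [[0,0,0],-0.08],
  [[0,0,0],-0.23],
  [[0,0,0],-0.38],
  [[0,0,0],-0.53],
  [[0,0,0],-0.68],
  [[0,0,0],-0.83],
  [[0.001,0.001,0.01],-0.98],
  [[0.001,0.001,0.03],-1.13],
  [[0.002,0.001,0.05],-1.28],
  [[0.002,0.001,0.07],-1.43],
  [[0.002,0.001,0.09],-1.56],
  [[0.002,0.001,0.1],-1.644],
  [[0.002,0.001,0.1],-1.644],
])

```text
time_s: 6.2
tool_pos: [0.527, 0.2604, 0.2444]
tool_rot: [-179.9, -0.1, -176.0]
force: [-0.4, -0.1, -0.3]
grip_width: 0.0869
```

```bash
cat > look.py <<'E'
from h import *
o=env.get_obs(); a,d=env.read_camera('wrist'); print(o['time_s'],o['tool_pos'],o['tool_rot'],o['qpos'])
P=cloud('wrist',d,o); np.save('w3.npy',P); save('w3.png',a)
z=P[...,2]; near=(abs(P[...,0]-.53)<.06)&(abs(P[...,1]-.265)<.06)
for n,l,h in [('stand',.018,.034),('covertop',.094,.106),('bar',.128,.145)]:
    X=P[near&(z>l)&(z<h)]
    if len(X): print(n,len(X),cv2.minAreaRect(X[:,:2].astype('f4')),np.median(X,0),X[:,2].max())
E
python3 look.py
```

```text
6.2 [0.527  0.2604 0.2444] [-179.9297   -0.0686 -175.9853] [ 23.4742  20.9877 -66.4453  86.2898  19.2464  85.3701  50.87  ]
stand 1007 ((0.526271402835846, 0.2636810839176178), (0.08363311737775803, 0.08316212147474289), 5.59201717376709) [0.495  0.2721 0.0268] 0.03154759815765906
covertop 2258 ((0.5255533456802368, 0.2615300714969635), (0.06197814643383026, 0.060217902064323425), 4.947748184204102) [0.5248 0.2584 0.1016] 0.10509125313850609
bar 541 ((0.5260670781135559, 0.26139751076698303), (0.06275683641433716, 0.009270758368074894), 4.238886833190918) [0.5229 0.2616 0.1386] 0.14129250797456588
```

Emit:
move_arm([
  [[0.001,0.001,0.01],0],
  [[0.001,0.001,0.03],0],
  [[0.001,0.001,0.055],0],
  [[0.001,0.001,0.08],0],
  [[0.001,0.001,0.1],0],
  [[0.001,0.001,0.115],0],
  [[0.001,0.001,0.121],0],
  [[0.001,0.001,0.121],0],
])

```text
time_s: 7.25
tool_pos: [0.5258, 0.2631, 0.1241]
tool_rot: [180.0, -0.0, -175.8]
force: [0.1, -0.8, -0.3]
grip_width: 0.0869
```

Emit:
move_arm([
  [[0,0,0],0],
  [[0,0,0],0],
  [[0,0,0],0],
  [[0,0,0],0],
  [[0,0,0],0],
  [[0,0,0],0],
  [[0,0,0],0],
  [[0,0,0],0],
], hand=1, squeeze=30)

```text
time_s: 8.25
tool_pos: [0.5258, 0.263, 0.1241]
tool_rot: [-180.0, -0.0, -175.8]
force: [0.1, 0.6, -0.1]
grip_width: 0.0152
```

Emit:
move_arm([
  [[0,0,0],0],
  [[0,0,0],0],
  [[0,0,0],0],
  [[0,0,-0.004],0],
  [[0,0,-0.01],0],
  [[0,0,-0.016],0],
  [[0,0,-0.02],0],
  [[0,0,-0.02],0],
])

```text
time_s: 9.25
tool_pos: [0.526, 0.2631, 0.1446]
tool_rot: [180.0, 0.0, -175.8]
force: [0.2, 0.7, -0.2]
grip_width: 0.0004
```

```bash
python3 look.py; python3 -c "
from h import *
a,_=env.read_camera('scene'); save('s2.png',cv2.resize(a[120:220,120:260],None,fx=5,fy=5))"
```

```text
9.25 [0.526  0.2631 0.1446] [ 179.9946    0.0396 -175.8084] [ 21.8562  24.6571 -64.1339  94.5416  22.8568  75.2884  48.0311]
stand 1489 ((0.5255376696586609, 0.26401180028915405), (0.08227983117103577, 0.08416718244552612), 5.566007137298584) [0.4932 0.2745 0.0266] 0.03395630366091945
covertop 3202 ((0.5178653001785278, 0.26108384132385254), (0.04643373563885689, 0.06016317754983902), 4.205498695373535) [0.5162 0.2649 0.1016] 0.10591070575968897
bar 676 ((0.5113195180892944, 0.26052698493003845), (0.033310018479824066, 0.009761279448866844), 4.205489635467529) [0.51   0.2607 0.1384] 0.14114161490044133
```

View pics/w3.png

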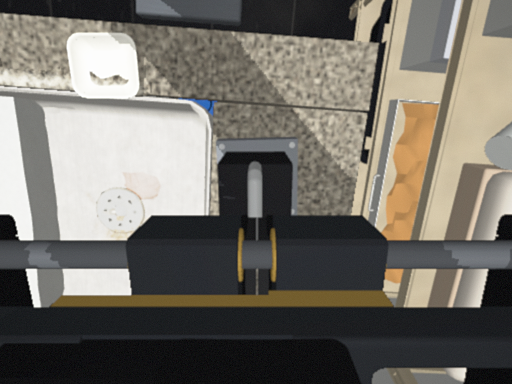

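View pics/s2.png

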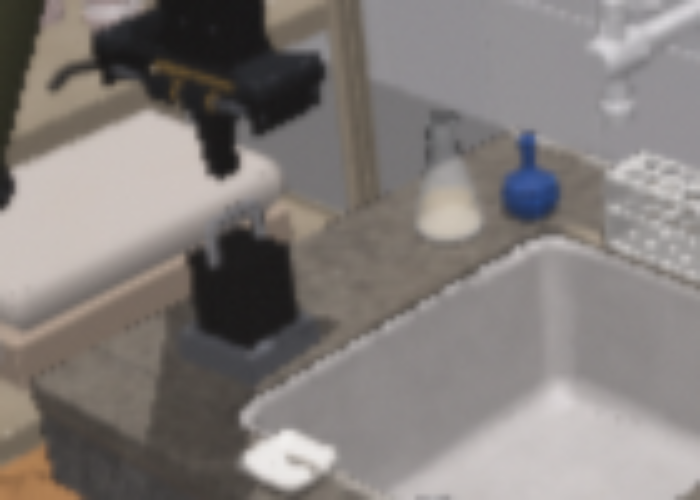

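The wrist view shows the jaws shut, with the bar free below and in front of them. The scene crop shows the fingertips at (222,175), clearly above the handle at (240,210). The fingers seem to end higher than I took them to, so I'm measuring that.

```bash
python3 - <<'E'
from h import *
a,d=env.read_camera('scene'); P=cloud('scene',d)
o=env.get_obs(); t=o['tool_pos']
print(proj('scene',[t,t-[0,0,.008],[.526,.2617,.134],[.526,.2617,.101]]))
for v in range(130,190,3): print(v,[tuple(P[v,u].round(3)) for u in (160,163,166,169)])
a,d=env.read_camera('wrist');W=cloud('wrist',d,o)
T=rot(o['tool_rot']); L=(W-t)@T
m=(abs(L[...,1])<.03)&(abs(L[...,0])<.02)&(L[...,2]<.01)&(L[...,2]>-.1)
print(m.sum(),np.percentile(L[m],[1,25,50,75,99],axis=0))
for v in range(205,330,8): print(v,L[v,250],L[v,262])
E
```

```text
[[165.0614 160.3254]
 [165.3158 162.0419]
 [165.629  162.5114]
 [166.6615 169.4955]]
130 [(np.float64(0.502), np.float64(0.235), np.float64(0.295)), (np.float64(0.508), np.float64(0.225), np.float64(0.296)), (np.float64(0.511), np.float64(0.21), np.float64(0.299)), (np.float64(0.53), np.float64(0.215), np.float64(0.29))]
133 [(np.float64(0.504), np.float64(0.241), np.float64(0.28)), (np.float64(0.502), np.float64(0.219), np.float64(0.287)), (np.float64(0.511), np.float64(0.212), np.float64(0.285)), (np.float64(0.519), np.float64(0.204), np.float64(0.285))]
136 [(np.float64(0.507), np.float64(0.248), np.float64(0.264)), (np.float64(0.503), np.float64(0.223), np.float64(0.273)), (np.float64(0.502), np.float64(0.204), np.float64(0.279)), (np.float64(0.501), np.float64(0.185), np.float64(0.284))]
139 [(np.float64(0.489), np.float64(0.227), np.float64(0.264)), (np.float64(0.502), np.float64(0.225), np.float64(0.26)), (np.float64(0.523), np.float64(0.233), np.float64(0.25)), (np.float64(0.496), np.float64(0.18), np.float64(0.275))]
142 [(np.float64(0.495), np.float64(0.236), np.float64(0.2
[... 4126 characters left out ...]
8] [ 0.0109  0.003  -0.0464]
237 [ 0.0107 -0.003  -0.056 ] [ 0.0102  0.0029 -0.0549]
245 [ 0.0337 -0.0016 -0.1133] [ 0.0337  0.0018 -0.1133]
253 [ 0.0326 -0.0015 -0.116 ] [ 0.0321  0.0018 -0.115 ]
261 [ 0.03   -0.0016 -0.1156] [ 0.0298  0.0018 -0.1154]
269 [ 0.0051 -0.0025 -0.0765] [ 0.005   0.0026 -0.0763]
277 [ 0.0022 -0.0025 -0.0778] [ 0.0021  0.0025 -0.0778]
285 [-0.0023 -0.0026 -0.0768] [-0.0024  0.0026 -0.0767]
293 [-0.0054 -0.0026 -0.078 ] [-0.0054  0.0026 -0.078 ]
301 [ 0.0245 -0.0014 -0.1257] [ 0.0253  0.0016 -0.1269]
309 [ 0.0267 -0.0012 -0.1318] [ 0.0274  0.0015 -0.1327]
317 [ 0.0269 -0.0012 -0.1348] [ 0.0269  0.0014 -0.1347]
325 [ 0.027  -0.0011 -0.1374] [ 0.0265  0.0014 -0.1367]
```

Both cameras put the real fingertips about 28–30 mm behind the reported TCP (z≈0.171 against an expected 0.137), so the stated tool data don't match. I'm opening the jaws and checking the tip height with them open.

Emit:
move_arm([
  [[0,0,-0.01],0],
  [[0,0,-0.02],0],
  [[0,0,-0.02],0],
  [[0,0,-0.02],0],
  [[0,0,-0.02],0],
  [[0,0,-0.02],0],
  [[0,0,-0.02],0],
], hand=-1)

```text
time_s: 10.32
tool_pos: [0.5256, 0.263, 0.1639]
tool_rot: [-180.0, -0.0, -175.8]
force: [-0.5, -0.4, -0.3]
grip_width: 0.0621
```

```bash
cat > tip.py <<'E'
from h import *
o=env.get_obs(); t=o['tool_pos'];T=rot(o['tool_rot'])
a,d=env.read_camera('wrist'); W=cloud('wrist',d,o); L=(W-t)@T; save('w4.png',a)
print(t,o['grip_width'])
for s in (1,-1):
    m=(s*L[...,1]>.002)&(s*L[...,1]<.075)&(abs(L[...,0])<.03)&(L[...,2]<.03)&(L[...,2]>-.07)&(W[...,2]>.15)
    X=L[m]; print('wrist',s,len(X)); 
    if len(X): print(np.percentile(X,[1,25,50,75,99],axis=0), X[np.argsort(X[:,2])[-8:]])
a,d=env.read_camera('scene'); S=cloud('scene',d); M=(S-t)@T
m=(abs(M[...,1])<.075)&(abs(M[...,0])<.03)&(M[...,2]<.05)&(M[...,2]>-.08)&(S[...,2]>.145)
X=M[m]; print('scene',len(X)); print(X[np.argsort(X[:,2])[-14:]])
E
python3 tip.py
```

```text
[0.5256 0.263  0.1639] 0.06212769526361396
wrist 1 693
[[-0.0082  0.0312 -0.0696]
 [ 0.0088  0.0316 -0.0555]
 [ 0.0108  0.0345 -0.0471]
 [ 0.0121  0.0373 -0.0374]
 [ 0.0127  0.0415 -0.028 ]] [[ 0.0002  0.0315 -0.028 ]
 [ 0.0008  0.0315 -0.0279]
 [ 0.0119  0.0385 -0.0279]
 [ 0.0107  0.0334 -0.0278]
 [ 0.0106  0.0322 -0.0276]
 [ 0.0105  0.0317 -0.0274]
 [ 0.0104  0.0358 -0.027 ]
 [ 0.0104  0.0347 -0.0269]]
wrist -1 692
[[-0.0081 -0.0413 -0.0694]
 [ 0.0085 -0.0369 -0.0558]
 [ 0.0108 -0.0341 -0.0474]
 [ 0.0121 -0.0312 -0.0376]
 [ 0.0128 -0.0308 -0.0281]] [[ 0.0107 -0.0341 -0.0281]
 [ 0.0095 -0.0313 -0.028 ]
 [ 0.0107 -0.0312 -0.0279]
 [ 0.0118 -0.0393 -0.0277]
 [ 0.0006 -0.0312 -0.0275]
 [-0.0007 -0.0313 -0.0274]
 [ 0.0105 -0.0336 -0.0273]
 [ 0.0104 -0.0348 -0.0272]]
scene 127
[[ 0.0007 -0.044  -0.0352]
 [ 0.0071 -0.0444 -0.0336]
 [ 0.0005 -0.0379 -0.0334]
 [-0.0043 -0.0442 -0.0332]
 [ 0.0084 -0.0401 -0.033 ]
 [ 0.0028  0.0333 -0.033 ]
 [ 0.0086  0.0448 -0.0323]
 [-0.01    0.0351 -0.0317]
 [ 0.0047  0.0432 -0.0311]
 [ 0.0079 -0.0337 -0.031 ]
 [ 0.0072  0.0351 -0.0298]
 [-0.004   0.0352 -0.0296]
 [ 0.007   0.0415 -0.028 ]
 [-0.0047 -0.0068  0.0186]]
```

Both cameras agree that the fingertips are at tool z = −0.027, 35 mm shorter than stated. I'll therefore command every grasp 35 mm deeper, which puts the TCP at 0.088 for the bar.

Emit:
move_arm([
  [[0,-0.0015,0],0],
  [[0,-0.0015,0.005],0],
  [[0,-0.0015,0.02],0],
  [[0,-0.0015,0.04],0],
  [[0,-0.0015,0.058],0],
  [[0,-0.0015,0.07],0],
  [[0,-0.0015,0.076],0],
  [[0,-0.0015,0.076],0],
])

```text
time_s: 11.42
tool_pos: [0.5257, 0.2616, 0.0879]
tool_rot: [180.0, -0.0, -175.8]
force: [-0.1, -0.5, -0.6]
grip_width: 0.0873
```

Emit:
move_arm([
  [[0,0,0],0],
  [[0,0,0],0],
  [[0,0,0],0],
  [[0,0,0],0],
  [[0,0,0],0],
  [[0,0,0],0],
  [[0,0,0],0],
  [[0,0,0],0],
  [[0,0,0],0],
  [[0,0,0],0],
  [[0,0,0],0],
  [[0,0,0],0],
], hand=1, squeeze=30)

```text
time_s: 12.92
tool_pos: [0.5259, 0.2616, 0.0881]
tool_rot: [-180.0, 0.0, -175.8]
force: [-0.1, -0.2, -1.0]
grip_width: 0.0091
```

Emit:
move_arm([
  [[0,0,-0.004],0],
  [[0,0,-0.012],0],
  [[0,0,-0.024],0],
  [[0,0,-0.038],0],
  [[0,0,-0.052],0],
  [[0,0,-0.066],0],
  [[0,0,-0.077],0],
  [[0,0,-0.084],0],
  [[0,0,-0.086],0],
  [[0,0,-0.086],0],
])

```text
time_s: 14.18
tool_pos: [0.5257, 0.2614, 0.1738]
tool_rot: [-180.0, -0.0, -175.8]
force: [0.5, -0.7, -0.7]
grip_width: 0.009
```

Emit:
move_arm([
  [[-0.004,0,0],0],
  [[-0.012,0,0],0],
  [[-0.024,0,0],0],
  [[-0.04,0,0],0],
  [[-0.058,0,0],0],
  [[-0.076,-0.001,0],0],
  [[-0.093,-0.001,0],0],
  [[-0.107,-0.001,0],0],
  [[-0.117,-0.001,0],0],
  [[-0.123,-0.001,0],0],
  [[-0.125,-0.001,0],0],
  [[-0.125,-0.001,0],0],
])

```text
time_s: 15.68
tool_pos: [0.6504, 0.2698, 0.1742]
tool_rot: [-180.0, -0.0, -175.8]
force: [-0.6, -0.4, -1.3]
grip_width: 0.0091
```

```bash
python3 - <<'E'
from h import *
o=env.get_obs(); t=o['tool_pos']; print(t,o['force'],o['qpos'])
a,d=env.read_camera('scene'); S=cloud('scene',d); save('s3.png',cv2.resize(a[90:230,100:290],None,fx=4,fy=4))
m=(abs(S[...,0]-t[0])<.045)&(abs(S[...,1]-t[1])<.045)&(S[...,2]>.01)&(S[...,2]<.2)
X=S[m]; X=X[np.argsort(X[:,2])]; print(X[:25:3],len(X))
E
```

```text
[0.6504 0.2698 0.1742] [-0.5909 -0.4204 -1.3041] [ 11.6888  36.8466 -57.6454  74.4076  30.5857  84.6147  51.0863]
[[0.6242 0.298  0.1117]
 [0.6596 0.2409 0.115 ]
 [0.6566 0.2439 0.1153]
 [0.6239 0.2528 0.1165]
 [0.6395 0.2443 0.1175]
 [0.6826 0.2455 0.1186]
 [0.6176 0.2832 0.1192]
 [0.642  0.2343 0.1196]
 [0.6222 0.2565 0.1209]] 389
```

View pics/s3.png

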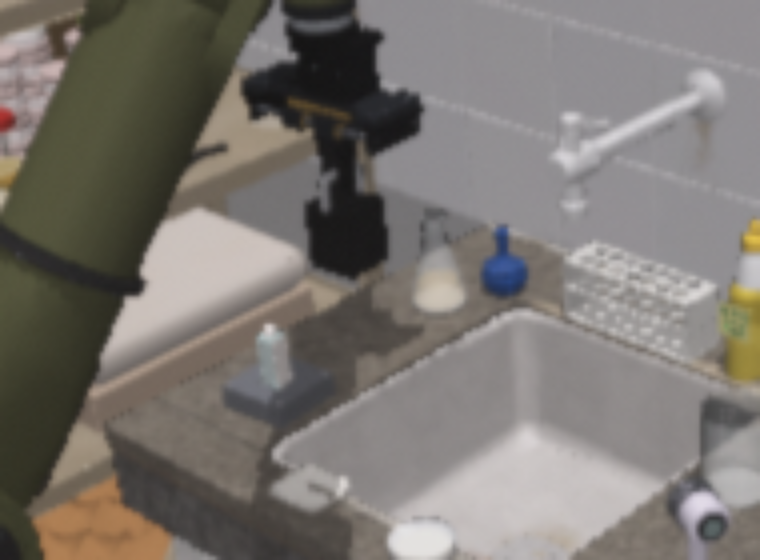

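The scene crop shows the cover held level at (345,235), with its rim at z≈0.112 as expected. The cell now stands uncovered in the stand at (272,355). I'm lowering the cover slowly at the end.

Emit:
move_arm([
  [[0,0,0.006],0],
  [[0,0,0.018],0],
  [[0,0,0.034],0],
  [[0,0,0.05],0],
  [[0,0,0.066],0],
  [[0,0,0.08],0],
  [[0,0,0.091],0],
  [[0,0,0.098],0],
  [[0,0,0.103],0],
  [[0,0,0.106],0],
  [[0,0,0.108],0],
  [[0,0,0.109],0],
  [[0,0,0.11],0],
  [[0,0,0.111],0],
  [[0,0,0.111],0],
])

```text
time_s: 17.6
tool_pos: [0.6506, 0.2696, 0.063]
tool_rot: [-180.0, -0.0, -175.8]
force: [0.4, 0.5, 0.2]
grip_width: 0.0089
```

Emit:
move_arm([
  [[0,0,0.0005],0],
  [[0,0,0.001],0],
  [[0,0,0.001],0],
])

```text
time_s: 17.98
tool_pos: [0.6506, 0.2697, 0.0621]
tool_rot: [180.0, 0.0, -175.8]
force: [0.5, 0.1, -2.2]
grip_width: 0.0088
```

Emit:
move_arm([
  [[0,0,0.0005],0],
  [[0,0,0.001],0],
  [[0,0,0.001],0],
])

```text
time_s: 18.35
tool_pos: [0.6508, 0.2698, 0.0621]
tool_rot: [-180.0, 0.0, -175.8]
force: [-2.5, -1.7, 5.5]
grip_width: 0.0088
```

```bash
python3 - <<'E'
from h import *
o=env.get_obs(); t=o['tool_pos']; print(t,o['force'],o['qpos'])
a,d=env.read_camera('wrist'); W=cloud('wrist',d,o); near=(abs(W[...,0]-t[0])<.04)&(abs(W[...,1]-t[1])<.04)
m=near&(W[...,2]>.06)&(W[...,2]<.09); print('covertop z (exp .075)',m.sum(),np.median(W[m],0),np.percentile(W[m][:,2],[10,90]))
E
```

```text
[0.6508 0.2698 0.0621] [-2.4751 -1.6932  5.539 ] [ 11.4568  41.3473 -54.9387  81.6535  34.1599  74.5104  48.475 ]
covertop z (exp .075) 3429 [0.6305 0.2675 0.0756] [0.0711 0.0765]
```

Emit:
move_arm([
  [[0,0,0],0],
  [[0,0,0],0],
  [[0,0,0],0],
  [[0,0,0],0],
  [[0,0,-0.005],0],
  [[0,0,-0.02],0],
  [[0,0,-0.045],0],
  [[0,0,-0.075],0],
  [[0.01,0,-0.11],0],
  [[0.035,0,-0.14],0],
  [[0.07,0,-0.165],0],
  [[0.1,0,-0.185],0],
  [[0.118,0,-0.19],0],
  [[0.125,0,-0.19],0],
  [[0.125,0,-0.19],0],
], hand=-1)

```text
time_s: 20.27
tool_pos: [0.5261, 0.2604, 0.2515]
tool_rot: [-180.0, 0.1, -175.8]
force: [0.5, 0.1, 0.1]
grip_width: 0.087
```

```bash
cat > look2.py <<'E'
from h import *
o=env.get_obs(); a,d=env.read_camera('wrist'); print(o['time_s'],o['tool_pos'],o['tool_rot'],o['qpos'])
W=cloud('wrist',d,o); save('w5.png',a); z=W[...,2]
print('cell px',proj('wrist',[.526,.263,.09],o))
near=(abs(W[...,0]-.5265)<.05)&(abs(W[...,1]-.263)<.05)
for n,l,h in [('stand',.021,.031),('celltop',.076,.086),('stopper',.0865,.095)]:
    X=W[near&(z>l)&(z<h)]
    if len(X)>4: print(n,len(X),cv2.minAreaRect(X[:,:2].astype('f4')),np.median(X,0))
for q in ['cell_frost_a','cell','cell_windows']:
    for r in env.cut_out('wrist',q)[:2]:
        X=W[r['region']];X=X[~np.isnan(X[:,0])]; print(q,r['conf'],r['uv'],len(X),np.percentile(X,[5,50,95],axis=0).round(4).tolist() if len(X) else '')
c=proj('wrist',[.526,.263,.07],o)[0].astype(int); u,v=np.clip(c,60,[450,320]); save('w5c.png',cv2.resize(a[v-60:v+60,u-60:u+60],None,fx=5,fy=5)); print(u,v)
X=W[(abs(W[...,0]-.651)<.04)&(abs(W[...,1]-.27)<.04)&(z>.07)&(z<.08)]; print('cover',len(X),np.median(X,0) if len(X) else '')
E
python3 look2.py
```

```text
20.275 [0.5261 0.2604 0.2515] [-179.9631    0.0544 -175.8093] [ 23.6129  20.4893 -66.4971  85.861   18.836   85.8738  51.3072]
cell px [[258.7037 170.7566]]
stand 3078 ((0.5265790820121765, 0.2641310393810272), (0.0842353031039238, 0.08398707956075668), 5.646517276763916) [0.5216 0.2639 0.0267]
celltop 254 ((0.5256206393241882, 0.26399385929107666), (0.02369035966694355, 0.023528626188635826), 4.593847274780273) [0.5221 0.2641 0.0806]
stopper 117 ((0.5256049036979675, 0.2639164924621582), (0.013736088760197163, 0.013208848424255848), 4.464972496032715) [0.5253 0.2638 0.0908]
cell 0.6 [256.0, 165.8] 533 [[0.5137, 0.2523, 0.0258], [0.522, 0.2637, 0.0802], [0.5388, 0.2752, 0.0912]]
cell_windows 0.67 [258.0, 158.4] 164 [[0.5133, 0.2536, 0.0221], [0.5146, 0.2614, 0.0659], [0.5313, 0.2713, 0.0815]]
258 167
cover 477 [0.6709 0.2692 0.0756]
```

View pics/w5c.png

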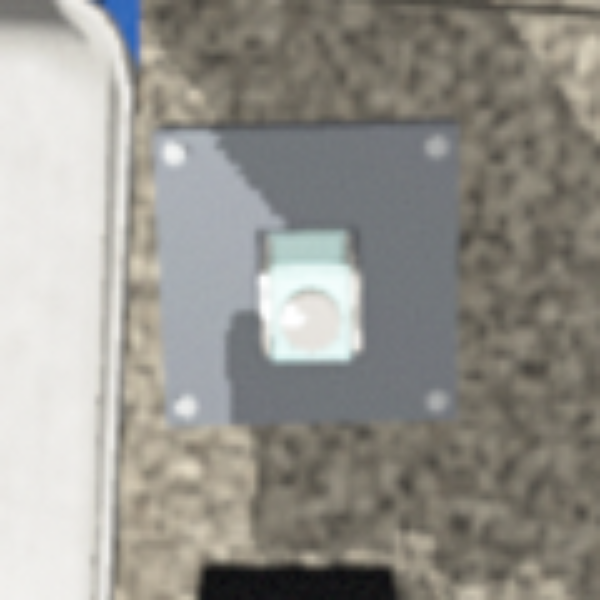

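The wrist crop shows the cell's clear greenish face toward the image top (world −x) and the white frosted plates left and right (world ±y). The present tool yaw therefore grips the frosted faces, with cell centre (0.5256, 0.2639).

Emit:
move_arm([
  [[0,0.0035,0.01],0],
  [[0,0.0035,0.035],0],
  [[0,0.0035,0.07],0],
  [[0,0.0035,0.105],0],
  [[0,0.0035,0.14],0],
  [[0,0.0035,0.17],0],
  [[0,0.0035,0.195],0],
  [[0,0.0035,0.215],0],
  [[0,0.0035,0.23],0],
  [[0,0.0035,0.238],0],
  [[0,0.0035,0.2395],0],
  [[0,0.0035,0.2395],0],
])

```text
time_s: 21.98
tool_pos: [0.5262, 0.2643, 0.0122]
tool_rot: [180.0, 0.1, -175.8]
force: [0.2, 0.1, -0.4]
grip_width: 0.087
```

```bash
python3 - <<'E'
from h import *
o=env.get_obs(); t=o['tool_pos'];T=rot(o['tool_rot']); print(t,o['tool_rot'],o['force'])
a,d=env.read_camera('wrist'); W=cloud('wrist',d,o)
near=(abs(W[...,0]-.5265)<.05)&(abs(W[...,1]-.263)<.02);z=W[...,2]
for n,l,h in [('celltop',.076,.086),('stopper',.0865,.095)]:
    X=W[near&(z>l)&(z<h)]
    if len(X)>4: print(n,len(X),cv2.minAreaRect(X[:,:2].astype('f4')),np.median(X,0))
E
```

```text
[0.5262 0.2643 0.0122] [ 179.9857    0.0576 -175.8081] [ 0.2365  0.0592 -0.4187]
celltop 426 ((0.5310239791870117, 0.2646932303905487), (0.013773313723504543, 0.024250289425253868), 3.5515799522399902) [0.5309 0.2713 0.0802]
stopper 809 ((0.526042640209198, 0.26424476504325867), (0.013362661004066467, 0.014674278907477856), 7.240422248840332) [0.5255 0.2642 0.0906]
```

Centred (0.5256/0.2642 against the tool's 0.5262/0.2643). Closing the jaws.

Emit:
move_arm([
  [[0,0,0],0],
  [[0,0,0],0],
  [[0,0,0],0],
  [[0,0,0],0],
  [[0,0,0],0],
  [[0,0,0],0],
  [[0,0,0],0],
  [[0,0,0],0],
  [[0,0,0],0],
  [[0,0,0],0],
], hand=1, squeeze=20)

```text
time_s: 23.28
tool_pos: [0.5257, 0.264, 0.0116]
tool_rot: [-180.0, -0.0, -175.8]
force: [0.3, -0.4, -0.1]
grip_width: 0.0243
```

Emit:
move_arm([
  [[0,0,-0.001],0],
  [[0,0,-0.004],0],
  [[0,0,-0.01],0],
  [[0,0,-0.018],0],
  [[0,0,-0.028],0],
  [[0,0,-0.042],0],
  [[0,0,-0.06],0],
  [[0,0,-0.08],0],
  [[0,0,-0.105],0],
  [[0,0,-0.13],0],
  [[0,0,-0.155],0],
  [[0,0,-0.178],0],
  [[0,0,-0.19],0],
  [[0,0,-0.195],0],
  [[0,0,-0.195],0],
])

```text
time_s: 25.15
tool_pos: [0.5256, 0.2639, 0.2064]
tool_rot: [-180.0, -0.0, -175.8]
force: [-1.4, -0.2, -2.0]
grip_width: 0.0241
```

Emit:
move_arm([
  [[0.001,-0.006,0],0.02],
  [[0.003,-0.019,0],0.06],
  [[0.005,-0.038,0],0.13],
  [[0.008,-0.063,0],0.21],
  [[0.012,-0.094,0],0.32],
  [[0.017,-0.131,0],0.45],
  [[0.022,-0.169,0],0.58],
  [[0.027,-0.209,0],0.72],
  [[0.033,-0.25,0],0.86],
  [[0.038,-0.291,0],1.0],
  [[0.043,-0.331,0],1.14],
  [[0.049,-0.372,0],1.28],
  [[0.054,-0.413,0],1.41],
  [[0.059,-0.453,0],1.55],
  [[0.065,-0.494,0],1.69],
  [[0.07,-0.531,0],1.82],
  [[0.074,-0.563,0],1.93],
  [[0.078,-0.591,0],2.03],
  [[0.081,-0.613,0],2.11],
  [[0.0816,-0.625,0],2.143],
])

```text
time_s: 27.65
tool_pos: [0.4885, -0.3673, 0.2061]
tool_rot: [-179.9, 0.0, 61.1]
force: [-1.4, 1.1, -0.6]
grip_width: 0.024
```

Emit:
move_arm([
  [[0,0,0],0],
  [[0,0,0],0],
  [[0,0,0],0],
])

```text
time_s: 28.02
tool_pos: [0.4904, -0.3641, 0.2069]
tool_rot: [180.0, -0.0, 61.5]
force: [0.2, 0.4, -1.0]
grip_width: 0.0242
```

```bash
cat > look3.py <<'E'
from h import *
o=env.get_obs(); t=o['tool_pos'];T=rot(o['tool_rot']); print(o['time_s'],t,o['tool_rot'],o['qpos'],o['grip_width'],o['force'])
a,d=env.read_camera('wrist'); W=cloud('wrist',d,o); save('w6.png',a); z=W[...,2]
near=(abs(W[...,0]-.49)<.13)&(abs(W[...,1]+.365)<.13)
X=W[near&(z>.006)&(z<.018)]
print('base',len(X),cv2.minAreaRect(X[:,:2].astype('f4')))
c=np.array([.490,-.3654]); b=np.radians(61.4); e=np.array([np.cos(b),np.sin(b)]); n=np.array([-e[1],e[0]])
H=W[near&(z>.08)&(z<.13)]; al=(H[:,:2]-c)@e; ac=(H[:,:2]-c)@n
for s in (1,-1):
    m=(s*al>.03)
    if m.sum(): print('housing',s,m.sum(),'along',np.percentile(s*al[m],[1,5,50,95]),'across',np.percentile(ac[m],[2,50,98]))
    k=m&(s*al<.065)
    if k.sum(): print(' nose',k.sum(),'along',np.percentile(s*al[k],[2,50]),'across',np.percentile(ac[k],[2,50,98]),'z',np.percentile(H[k][:,2],[2,98]))
L=(W-t)@T
C=L[(abs(L[...,0])<.02)&(abs(L[...,1])<.02)&(L[...,2]<.05)&(L[...,2]>-.09)]; print('cell pts',len(C),np.percentile(C,[1,50,99],axis=0))
E
python3 look3.py
```

```text
28.025 [ 0.4904 -0.3641  0.2069] [179.9937  -0.0048  61.5269] [ 63.0993  16.4819 -35.4356  87.0806   9.6254  79.5061  -1.45  ] 0.024220635086627845 [ 0.1869  0.4193 -1.0168]
base 5845 ((0.49801576137542725, -0.35056230425834656), (0.18497653305530548, 0.08017311245203018), 61.45167541503906)
housing 1 2478 along [0.0513 0.0547 0.079  0.0998] across [-0.019   0.0002  0.0191]
 nose 576 along [0.0501 0.0587] across [-0.0179  0.0001  0.018 ] z [0.1051 0.1211]
cell pts 4532 [[-0.0114 -0.0191 -0.0885]
 [ 0.0078 -0.0008 -0.0606]
 [ 0.011   0.0189 -0.0067]]
```

View pics/w6.png

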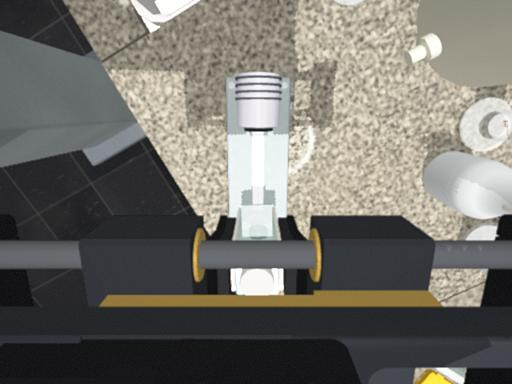

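The wrist view shows the cell gripped by its frosted sides at (258,250), with the clear face toward the lamp at (258,100). The beam axis, nose distance (50.1 mm) and across-beam offset (0.1 mm) agree with my photometer pose. I'm lowering to beam height.

Emit:
move_arm([
  [[-0.001,0,0.004],0],
  [[-0.001,0,0.012],0],
  [[-0.001,0,0.025],0],
  [[-0.001,0,0.042],0],
  [[-0.001,0,0.06],0],
  [[-0.001,0,0.078],0],
  [[-0.001,0,0.095],0],
  [[-0.001,0,0.11],0],
  [[-0.001,0,0.122],0],
  [[-0.001,0,0.132],0],
  [[-0.001,0,0.138],0],
  [[-0.001,0,0.141],0],
  [[-0.001,0,0.142],0],
  [[-0.001,0,0.142],0],
  [[-0.001,0,0.142],0],
])

```text
time_s: 29.95
tool_pos: [0.4898, -0.3663, 0.065]
tool_rot: [180.0, 0.0, 61.4]
force: [-0.2, 0.5, 0.2]
grip_width: 0.0241
```

```bash
python3 look3.py; python3 - <<'E'
from h import *
c=np.array([.490,-.3654]); b=np.radians(61.4); e=np.array([np.cos(b),np.sin(b)]); n=np.array([-e[1],e[0]])
for cam in ['scene','top']:
    a,d=env.read_camera(cam); P=cloud(cam,d)
    for q in ['cell','cell_frost_a','cell_windows']:
        for r in env.cut_out(cam,q)[:1]:
            X=P[r['region']];X=X[~np.isnan(X[:,0])]
            print(cam,q,r['conf'],len(X),'along',np.percentile((X[:,:2]-c)@e,[5,50,95]),'across',np.percentile((X[:,:2]-c)@n,[5,50,95]),'z',np.percentile(X[:,2],[3,50,97]))
    u,v=proj(cam,[.49,-.3654,.1])[0].astype(int); k=45 
    save(f'f_{cam}.png',cv2.resize(a[v-k:v+k,u-60:u+60],None,fx=6,fy=6))
    if cam=='top': 
        X=P[(abs(P[...,0]-.65)<.05)&(abs(P[...,1]-.27)<.05)&(P[...,2]>.065)]; print('cover',len(X),np.median(X,0),X[:,2].max())
E
```

```text
29.95 [ 0.4898 -0.3663  0.065 ] [179.9627   0.013   61.4087] [ 61.908   22.6747 -33.8874  96.6304  13.7494  64.8501  -4.3999] 0.024139583354398572 [-0.2034  0.4975  0.1612]
base 8265 ((0.49290716648101807, -0.3599734306335449), (0.20727096498012543, 0.08026424050331116), 61.4812126159668)
housing 1 9985 along [0.0515 0.0556 0.0798 0.0994] across [-0.0188  0.0003  0.019 ]
 nose 2170 along [0.051  0.0589] across [-0.0176  0.0002  0.0179] z [0.1052 0.1211]
cell pts 4597 [[-0.0112 -0.0191 -0.0883]
 [ 0.0077 -0.0008 -0.0597]
 [ 0.0111  0.0189  0.0495]]
scene cell 0.65 417 along [0.5985 0.6208 0.7748] across [0.0957 0.1636 0.1973] z [-0.1174  0.0535  0.109 ]
top cell_frost_a 0.26 590 along [0.023  0.0687 0.1073] across [-0.0355  0.0096  0.0376] z [0.001  0.0141 0.1219]
cover 322 [0.6496 0.267  0.0754] 0.11686491021845513
```

View pics/f_scene.png

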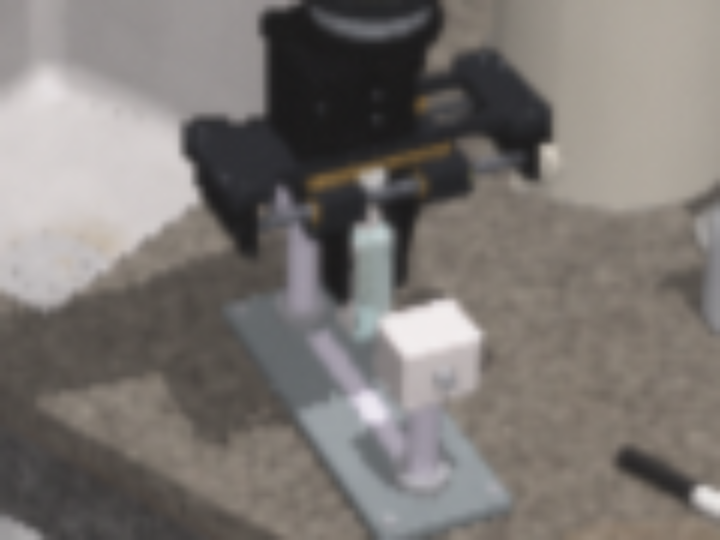

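The scene crop shows the cell upright between the fingers at (372,280), above the base plate between lamp and detector. One last numeric check of its height and tilt.

```bash
python3 - <<'E'
from h import *
c=np.array([.490,-.3654]); b=np.radians(61.4); e=np.array([np.cos(b),np.sin(b)]); n=np.array([-e[1],e[0]])
for cam in ['scene','wrist']:
    o=env.get_obs(); a,d=env.read_camera(cam); P=cloud(cam,d,o)
    al=(P[...,:2]-c)@e; ac=(P[...,:2]-c)@n
    m=(abs(al)<.017)&(abs(ac)<.0095)&(P[...,2]>.03)&(P[...,2]<.16)
    for l in np.arange(.04,.15,.01):
        k=m&(P[...,2]>l)&(P[...,2]<=l+.01)
        if k.sum(): print(cam,round(l,2),k.sum(),'al',np.percentile(al[k],[5,50,95]),'ac',np.percentile(ac[k],[5,50,95]),'zmin/max',P[...,2][k].min(),P[...,2][k].max())
print(env.get_obs()['tool_pos'],env.get_obs()['joint_velocities'])
E
```

```text
scene 0.06 2 al [-0.0113 -0.0103 -0.0093] ac [0.0051 0.0063 0.0074] zmin/max 0.0642834221384897 0.0693845503431394
scene 0.07 7 al [-0.015  -0.0116 -0.0108] ac [-0.0048  0.0014  0.0055] zmin/max 0.07154354409506236 0.07909182148697835
scene 0.08 12 al [-0.0152 -0.0135 -0.0116] ac [-0.0067  0.0009  0.0079] zmin/max 0.08317499702158293 0.08998859965995887
scene 0.09 11 al [-0.014  -0.0119 -0.0108] ac [-0.0082 -0.0008  0.0077] zmin/max 0.09047910553185734 0.09765075563811965
scene 0.1 11 al [-0.0148 -0.0131 -0.0114] ac [-0.0079 -0.0011  0.007 ] zmin/max 0.10092927417491881 0.10971450178062903
scene 0.11 9 al [-0.0159 -0.0137 -0.0116] ac [-0.007  -0.0001  0.0067] zmin/max 0.11142791266453023 0.11865769537196724
scene 0.12 15 al [-0.0161 -0.0128 -0.0089] ac [-0.008   0.0005  0.0076] zmin/max 0.12025451204719884 0.12927800730898165
scene 0.13 18 al [-0.015 -0.01  -0.003] ac [-0.008   0.0003  0.0088] zmin/max 0.13064062755091055 0.13968468198946737
scene 0.14 9 al [-0.0099 -0.0071  0.0018] ac [-0.0034 -0.0013  0.0067] zmin/max 0.14064084019947742 0.14767158663177238
wrist 0.06 11 al [0.0077
[... 430 characters left out ...]
0.09986088979560528
wrist 0.1 234 al [0.0085 0.009  0.0095] ac [-0.0083  0.0003  0.0085] zmin/max 0.10000449793163727 0.10996763705001758
wrist 0.11 287 al [0.0085 0.0091 0.0095] ac [-0.0084 -0.0001  0.0085] zmin/max 0.1100800666345795 0.11997711114234175
wrist 0.12 176 al [0.0087 0.0091 0.0095] ac [-0.0076  0.0004  0.0085] zmin/max 0.12002980397930754 0.12618104889060333
wrist 0.13 245 al [-0.0128 -0.0067 -0.0002] ac [-0.0092 -0.0068  0.0094] zmin/max 0.1312675395200832 0.13983727530371043
wrist 0.14 819 al [-0.0071 -0.0016  0.0033] ac [-0.005   0.0013  0.0073] zmin/max 0.1400065670734194 0.14560028131138703
[ 0.4895 -0.3662  0.0647] [ 0.0205 -0.0292  0.0268 -0.0062 -0.0103  0.0482  0.0583]
```

Emit:
move_arm([
  [[0.0008,0,0],0],
  [[0.0015,0,0],0],
  [[0.0015,0,0],0],
  [[0.0015,0,0],0],
  [[0.0015,0,0],0],
  [[0.0015,0,0],0],
])

```text
time_s: 31.25
tool_pos: [0.4903, -0.3649, 0.0647]
tool_rot: [180.0, 0.0, 61.4]
force: [0.1, 0.6, -1.5]
grip_width: 0.024
```

```bash
python3 -c "
from h import *
o=env.get_obs();print(o['time_s'],o['tool_pos'],o['tool_rot'],o['grip_width'],o['force']); print(env.sign_off())"
```

```text
31.25 [ 0.4903 -0.3649  0.0647] [179.9976   0.0068  61.4069] 0.02398024197139199 [ 0.0931  0.5732 -1.5207]
the job is handed in; nothing more can be done
None
```

I lifted the cover by its bar and set it down upright on the free worktop at about (0.65, 0.27). I then took the cell by its frosted faces and handed in at 31.3 s, holding it in the photometer beam.

**Last checks on the cell** (made before a final 1.5 mm nudge along the beam)
- The cell is upright, with its underside at about 65 mm, so its centre is at the 100 mm beam height.
- It is within about 0.3 mm of the beam axis sideways and within about 0.1° of square. The grip opening is 24 mm, and the wrist force is about 1.5 N.
- The two cameras put the cell's middle up to about 2.5 mm apart along the beam. I split the difference with the nudge and did not measure it again.

**Checks that disagreed or failed**
- **First grasp:** it closed on nothing, because both cameras showed the fingertips about 35 mm shorter than the stated tool data. I corrected for that in every later grasp.
- **Cover landing:** lowering in 1 mm steps ended with about 5.5 N of contact force. The last views showed its top level and at the right height, 75 mm.
- **Final recognition:** the networks did not find the cell reliably in the final scene and top pictures, so the final cell figures come from the depth data.
- **Other items:** I did not check the rest of the worktop again at the end.

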